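# Dock the blue cleaner cartridge on the rinse tank and hold its dosing valve open

### The arm

A 7-joint arm with a two-finger parallel gripper is mounted at the origin on the work surface. World frame = base frame: x ahead of the robot, y to its left, z up, the work surface at z = 0. Lengths are in m, angles in rad, forces in N, time in s.
With the tool pointing down it reaches from about 0.4 to 0.875 m from the base axis. Payload 4.4 kg.
Tool frame: the origin (TCP) lies midway between the tips of the shut fingers; the grasp point (between the pads) lies 19 mm behind it; z points along the fingers, y is the line along which they close (so a half turn about z gives the same grasp; the last joint's range is limited). The gripper opens to 85 mm and grips with 20 to 120 N. Pads are 22 mm wide; open, the fingers measure 114 mm over their backs; the gripper's body (76 mm by 85 mm) begins 54 mm behind the grasp point. The pads swing forward as they close: fully open they stand 13 mm farther back than shut.
Start: joints at [1.108, 0.628, 0.038, 1.517, -0.027, 0.996, -0.02], TCP at [0.251, -0.599, 0.231] pointing down, gripper open.
Joint ranges: [-3.06, 3.06], [-0.37, 2.12], [-1.25, 1.32], [0.18, 2.47], [-1.1, 4.24], [0.23, 1.98], [-2.94, 2.94]. Speed limits (rad/s): [2.57, 2.57, 3.14, 3.14, 3.14, 3.14, 3.14].

### API

Orientations are given as a rotation vector (axis times angle).
In Python, from station import robot, move_gripper, kin, optics, job, monitor gives the robot as it stands. Calls block until the motion is done:
- robot.goto(position, orientation): joint-space move of the TCP to a pose.
- robot.movel(position, frame=None, feed=0.15): straight line of the TCP; frame=None keeps the orientation; feed is the mean speed in m/s.
- robot.set_joints(angles): joint-space move.
- move_gripper(opening, f_grip=None): finger opening in m; f_grip is the grip in N (None keeps the last); returns when the fingers have stopped.
- robot.dwell(seconds).
- kin.ik(position, orientation): joint angles nearest the present ones, or None.
- optics.read_camera(name): name is "scene" or "top" or "wrist"; returns a dict with "image" (420x560x3 uint8, blue, green, red), "z_map" (420x560 float32, m along the optical axis (not along the pixel's ray), 0 where there is no reading), "K" (3x3 intrinsics, pixels), "k1" (the pictures are not rectified: a ray, as slopes to the right and down, at radius r is drawn at 1 + k1 r^2 times it, then the intrinsics apply), "position" and "attitude" of the camera in the world. Camera axes: x right, y down, z forward; pixel columns grow to the right and rows downward; lengths in m; the calibration is good to about 2 mm. A picture is of the moment at which its call begins.
A pose or a line that the arm cannot do raises robot.IKError and nothing moves.
- job.sign_off(): hands the job in; it is judged then, once.
Trained networks look in a picture, given as the dict that the camera call returned (one of the last four; its "shot" number tells which), for a name from the list of things; names that differ only in an ending like _2 or _b are one class to them, and where a whole thing is asked for, a point or a joint stands for the part that bears it (a point fixed in the world has none). Each returns a list of dicts, best first, with "score" (0 to 1); they miss things now and then, are a little off and sometimes report something else, mostly with a low value. They report only what shows in the picture. A call takes as long as a camera call. They do not tell look-alikes from the thing itself.
- optics.spot_in(picture, query): "point" ([row, column] in pixels, amid what is visible of it).
- optics.regions_of(picture, query): "pixels" (420x560 bool, what is visible of it) and "point" ([row, column] in pixels, amid what is visible of it).
- optics.tip_of(picture, query): "point" ([row, column] in pixels: a listed point, or the origin of a listed thing).
Readings, each from a call of its own:
- monitor.get_time_s(): time.
- monitor.get_joints(): joint angles.
- monitor.get_qvel(): joint speeds.
- monitor.get_joint_torque(): joint torques, N m.
- monitor.get_tcp_pos(): TCP position.
- monitor.get_eef_rot(): TCP orientation.
- monitor.get_wrist_force(): force on the tool from outside, world axes, zero at the start.
- monitor.get_moment(): the same for the moment, N m.
- monitor.get_gripper_width(): finger opening in m.
- monitor.get_finger_force(): force on a finger pad.
Only numpy, scipy, OpenCV 4.12 (cv2) and the standard library are available. Lean on these libraries where they do the work, as an engineer would, in place of code of your own. Each camera call takes 0.05 s, during which the arm holds its last target. There are 200 camera calls.

### The job

The milk analyser is due for its daily rinse: take the blue cleaner cartridge from the drip tray, holding its thin wall gently, and set it in the dosing port on the steel rinse tank with its lugs in the entry slots. Push it down against the spring, turn it a quarter turn clockwise (seen from above) and finish still holding it there, because the valve springs shut if let go. Leave the red cartridge, the sample bottles and the beaker where they stand.

Things in the scene. Friction and masses are not known exactly. Their poses are not given: they have to be found in the camera images.
- blue_cart_mid (a point): blue cleaner cartridge, upright, 145 mm tall, 0.24 to 0.43 kg: point on its axis half-way up, 72.5 mm above its underside. Its blue body is rectangular, 60 mm long (x) by 46 mm wide (y), from 44 mm above the underside to the top; hold it across the 46 mm, 20 to 35 mm below the top. Its thin wall stands a grip of 60 N (on each side), no more. z up; half a turn makes no difference; yellow bar on the top along x
- blue_cart: the same cartridge: centre of its underside, same axes. Its foot is a round white collar 44 mm across and 34 mm high; two lugs stick out of it along +x and -x to 28 mm from the axis, 8 mm wide, 6 to 12 mm above the underside. A slot 10.5 mm wide and 9 mm deep crosses the underside along x
- red_cart_mid (a point): red cartridge of the same shape, half-way up; it and the blue one stand about 150 mm apart on a steel drip tray (floor 3 mm thick, rim 10 mm high), either may be left or right; leave it
- dock_mouth (a point): grey round dosing port on the rinse tank: middle of its mouth, 109 mm above the counter. 74 mm across, bore 47 mm, 4 mm lead-in. Entry slots for the lugs, 12.5 mm wide, along its +x and -x (yellow marks): the cartridge goes in with its x along this x, either way round. 21 mm below the mouth lies a spring disc, on which the underside comes to rest; a tongue on it fits the cartridge's slot
- tank: rinse tank, a steel box 170 (x) by 200 mm (y), 70 mm high, fixed, the port upright at its middle; origin under its centre, axes as the port's. When the cartridge is pushed down more than 7 mm from its rest on the disc, its lugs can turn clockwise (from above) under a ledge, up to 97 degrees; not before. Green marks: the quarter turn
- valve_push (a joint): how far the port's spring disc is pushed down, m: 0 at rest, 0.010 at the bottom; the spring pushes up with 6 N at first and 12 N at the bottom
- valve_turn (a joint): how far the tongue on the disc is turned clockwise seen from above, rad: 0 at rest (valve shut), 1.57 at the quarter turn (open); up to 0.1 rad of play to the cartridge; a light spring (0.2 N m at the quarter turn) brings it back to 0
- sample_a: white sample bottle, 32 mm across, 70 mm tall, origin under its centre; leave it standing
- sample_b: another such sample bottle; leave it standing
- beaker: steel beaker, 68 mm across, 85 mm tall, origin under its centre; leave it standing
Mind the look-alikes: they are no part of the job. Of the things that look like the blue_cart, the middle-sized one is meant.

How it is judged:
On the way, in this order (a step that is already met when the one before it is completed fails the run):
1. the blue cartridge is lifted off the tray in the fingers (height (world z) of blue_cart above 0.04 m and contact force between the fingers and blue_cart above 1 N), for 0.1 s.
2. the blue cartridge stands in the port, its lugs in the slots, pushed down against the spring and not yet turned (horizontal distance between blue_cart and dock_mouth below 0.005 m and value of joint valve_push above 0.0065 m and value of joint valve_turn below 0.45 rad and contact force between the fingers and blue_cart above 1 N), for 0.05 s.
At the end, for the whole second after the job is handed in: Still held in the fingers, the blue cartridge is upright in the port (within 5 mm of its axis), pressing its valve down at least 5 mm and holding it turned clockwise by at least 1.3 rad, at rest; the red cartridge, bottles and beaker are within 30 mm of their start (value of joint valve_turn above 1.3 rad and value of joint valve_push above 0.005 m and horizontal distance between blue_cart and dock_mouth below 0.005 m and angle between blue_cart's own z axis and vertical below 0.12 rad and contact force between the fingers and blue_cart above 2 N and contact force between blue_cart and tank above 1 N and linear speed of blue_cart below 0.02 m/s and distance of each of red_cart_mid, sample_a, sample_b, beaker from where it was at the start of the episode below 0.03 m); the arm keeps its last pose, push and grip.
It fails at once if the thin-walled blue cartridge is squeezed with more than 65 N by each finger (130 N in all) (contact force between the fingers and blue_cart above 130 N).
It fails at once if a bystander is moved by more than 30 mm (distance of any of red_cart_mid, sample_a, sample_b, beaker from where it was at the start of the episode above 0.03 m).
It also fails if it takes over 45 s, if anything falls off the work surface, if the arm or the gripper's body presses on something with over 40 N, if the wrist force passes 120 N, or if a joint passes its speed limit or range.

## Working session

There is one attempt and no reset: what is moved stays moved. The work goes in short steps, each a Python script; the robot and the scene stay as the last script left them, time stands still between calls to the robot, and variables do not carry over. Pictures are saved under pics/ and viewed, at most 10 in all, crops included, and the job is handed in when it is done.

```bash
mkdir -p pics; ls; cat > h.py <<'E'
import numpy as np, cv2
from scipy.spatial.transform import Rotation as R
from station import robot, move_gripper, kin, optics, job, monitor
def rotm(c):
    a=np.array(c["attitude"],float)
    return a if a.shape==(3,3) else (R.from_rotvec(a).as_matrix() if a.size==3 else R.from_quat(a).as_matrix())
def rays(c,rc):
    rc=np.atleast_2d(np.array(rc,float)); K=np.array(c["K"]); 
    d=np.stack([(rc[:,1]-K[0,2])/K[0,0],(rc[:,0]-K[1,2])/K[1,1]],1); u=d.copy()
    for _ in range(20): u=d/(1+c["k1"]*(u**2).sum(1,keepdims=True))
    return np.c_[u,np.ones(len(u))]
def at_z(c,rc,z):
    w=rays(c,rc)@rotm(c).T; p=np.array(c["position"]); return p+w*((z-p[2])/w[:,2])[:,None]
def cloud(c,rc):
    rc=np.atleast_2d(np.array(rc)).astype(int); z=c["z_map"][rc[:,0],rc[:,1]]
    return (rays(c,rc)*z[:,None])@rotm(c).T+np.array(c["position"])
E
python3 - <<'E'
from h import *
for n in ("scene","top"):
    c=optics.read_camera(n); cv2.imwrite(f"pics/{n}0.png",c["image"])
    print(n,c["position"],c["attitude"],c["k1"],c["K"])
    for q in ("blue_cart","blue_cart_mid","red_cart_mid","dock_mouth","tank","sample_a","beaker"):
        for r in optics.tip_of(c,q)[:4]:
            p=np.array(r["point"]); print(q,round(r["score"],2),p.round(1),cloud(c,p)[0].round(3))
print(monitor.get_eef_rot(),monitor.get_time_s())
E
```

```text
pics
scene [ 1.01804333 -0.64663791  0.6714852 ] [-2.11542873 -0.63554074  0.33107491] -0.1054790803266936 [[389.16387888   0.         281.87578062]
 [  0.         389.16387888 212.90592003]
 [  0.           0.           1.        ]]
blue_cart 0.93 [170.7 295.3] [0.406 0.356 0.017]
blue_cart 0.81 [184.1 330.4] [0.552 0.336 0.02 ]
blue_cart 0.58 [170.1 337.7] [0.572 0.337 0.077]
blue_cart_mid 0.81 [146.1 295.6] [0.409 0.348 0.112]
blue_cart_mid 0.63 [148.8 339.8] [0.568 0.346 0.148]
blue_cart_mid 0.57 [166.4 334.3] [0.565 0.328 0.093]
red_cart_mid 0.76 [190.1 315.9] [0.583 0.177 0.091]
dock_mouth 0.68 [223.1 229.2] [ 0.487 -0.082  0.098]
tank 0.55 [253.7 232.8] [ 0.543 -0.142  0.071]
tank 0.17 [328.1 147.2] [ 0.506 -0.382  0.021]
sample_a 0.92 [345.8 179.9] [ 0.59  -0.373  0.02 ]
sample_a 0.81 [329.3 148. ] [ 0.505 -0.38   0.015]
beaker 0.9 [252.  326.3] [0.704 0.024 0.031]
top [0.47821091 0.05680134 1.42190857] [-2.19350862  2.22211744 -0.04948858] -0.08425673713104646 [[480.52438493   0.         275.02230327]
 [  0.         480.52438493 206.79279986]
 [  0.           0.           1.
[... 166 characters left out ...]
t_mid 0.97 [256.5 153.1] [0.4   0.36  0.189]
blue_cart_mid 0.9 [216.6 116. ] [0.506 0.485 0.099]
blue_cart_mid 0.56 [202.5 166.2] [0.54  0.336 0.144]
blue_cart_mid 0.5 [213.7 324.8] [ 0.507 -0.092  0.089]
red_cart_mid 0.81 [197.4 218.7] [0.552 0.196 0.147]
red_cart_mid 0.43 [155.7 274. ] [0.683 0.045 0.004]
dock_mouth 0.7 [199.1 218.7] [0.546 0.196 0.148]
dock_mouth 0.58 [212.3 327.8] [ 0.509 -0.099  0.097]
tank 0.71 [213.7 323.7] [ 0.507 -0.089  0.086]
tank 0.26 [154.  274.4] [0.686 0.045 0.004]
sample_a 0.52 [219.3 412.1] [ 0.487 -0.359  0.021]
sample_a 0.48 [186.7 406.6] [ 0.585 -0.344  0.018]
beaker 0.66 [151.5 275.2] [0.695 0.041 0.   ]
[3.07997577e+00 6.19120422e-01 4.36376781e-05] 0.8
```

View pics/scene0.png

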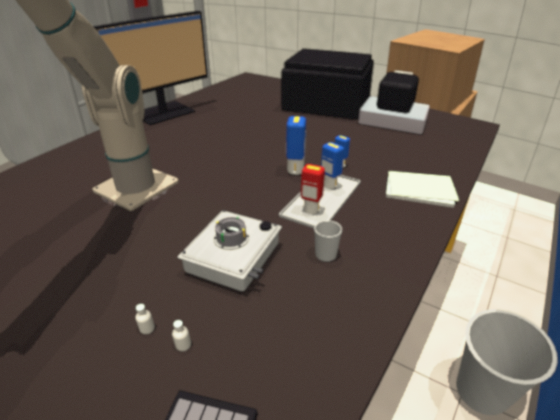

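View pics/top0.png

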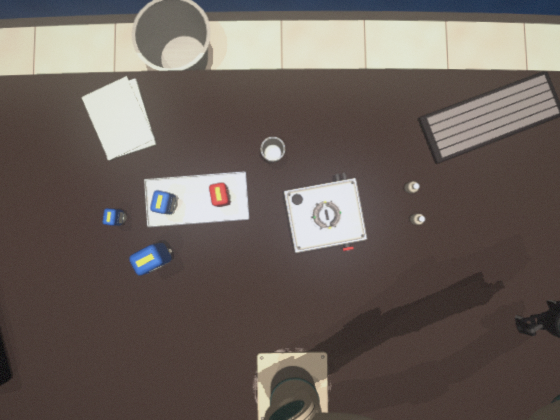

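Blue candidates in the top picture are the small one at (113,217), the big one at (150,260), and the one on the tray at (162,202). The tray one is mid-sized, its top is at about 0.148 m (145 mm plus the 3 mm floor), and it stands about 150 mm from the red one, so it fits. The port is at (326,214), the beaker at (273,150) and the bottles at (413,187) and (419,219). I'll confirm with a crop and measure.

```bash
python3 - <<'E'
from h import *
c=optics.read_camera("top"); im=c["image"]
a=cv2.resize(im[165:285,90:240],None,fx=4,fy=4,interpolation=cv2.INTER_CUBIC)
b=cv2.resize(im[165:265,275:375],(480,480),interpolation=cv2.INTER_CUBIC)
o=np.zeros((480,1080,3),np.uint8);o[:,:600]=a;o[:,600:]=b
cv2.imwrite("pics/crop1.png",cv2.resize(o,None,fx=.74,fy=.74))
hsv=cv2.cvtColor(im,cv2.COLOR_BGR2HSV)
rr,cc=np.mgrid[0:420,0:560]; rc=np.c_[rr.ravel(),cc.ravel()]
P=cloud(c,rc).reshape(420,560,3)
def rect(m,z,l):
    p=at_z(c,np.argwhere(m),z)[:,:2]; r=cv2.minAreaRect((p*1000).astype(np.float32)); print(l,len(p),np.round(r,1).tolist() if 0 else r, p.mean(0).round(4))
    e=np.linalg.eigh(np.cov(p.T))[1][:,1]; print(' pca deg',np.degrees(np.arctan2(e[1],e[0])))
near=np.hypot(P[...,0]-.54,P[...,1]-.336)<.06
top=near&(abs(P[...,2]-.148)<.012); rect(top,.148,"blue top")
yel=near&(hsv[...,0]>18)&(hsv[...,0]<36)&(hsv[...,1]>110)&(hsv[...,2]>100); rect(yel,.148,"bar")
tn=np.hypot(P[...,0]-.507,P[...,1]+.09)<.17
rect(tn&(abs(P[...,2]-.07)<.012),.07,"tank")
rect(tn&(np.hypot(P[...,0]-.507,P[...,1]+.09)<.06)&(abs(P[...,2]-.109)<.012),.109,"port")
y=tn&(hsv[...,0]>18)&(hsv[...,0]<36)&(hsv[...,1]>110)&(hsv[...,2]>80); print(np.argwhere(y), at_z(c,np.argwhere(y),.109)[:,:2].round(3).tolist())
E
```

```text
blue top 375 ((542.3890991210938, 351.9468994140625), (47.17578125, 59.42258071899414), 76.87620544433594) [0.5425 0.352 ]
 pca deg 164.7855137996801
bar 31 ((542.1766357421875, 354.2807312011719), (6.992232799530029, 30.28628921508789), 77.13216400146484) [0.5424 0.3542]
 pca deg 166.76653691671345
tank 3933 ((509.26123046875, -95.96112823486328), (189.6652374267578, 204.27645874023438), 9.653059959411621) [ 0.503 -0.097]
 pca deg 100.93741624623988
port 331 ((503.0313415527344, -96.77598571777344), (71.85924530029297, 73.12981414794922), 75.2596664428711) [ 0.5035 -0.0978]
 pca deg 111.63771528130846
[] []
```

View pics/crop1.png

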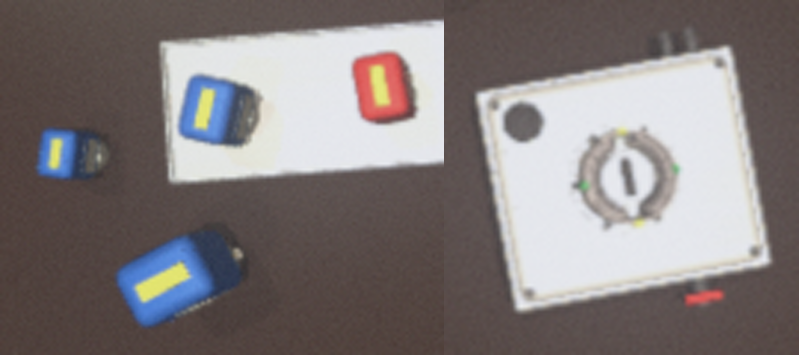

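The crop confirms it: the mid-sized blue cartridge on the tray has its bar at yaw about -13°. The port's yellow marks at (622,133) and (640,222) give a yaw of about +10°. I'll check the joint range for the turn and look closely at both with the wrist camera.

```bash
cat >> h.py <<'E'
def down(deg): return (R.from_euler('z',deg,degrees=True)*R.from_euler('x',180,degrees=True)).as_rotvec()
E
python3 - <<'E'
from h import *
for base in (0,180):
  for n,p,y in (("grasp",[.542,.352,.102],-13+base),("lift",[.542,.352,.27],-13+base),("port",[.503,-.097,.2],10+base),("in",[.503,-.097,.17],10+base),("turn45",[.503,-.097,.17],-35+base),("turn",[.503,-.097,.17],-86+base)):
    q=kin.ik(p,down(y)); print(base,n,None if q is None else np.round(q,2))
print(monitor.get_joints())
robot.goto([.503,-.097,.34],down(10))
c=optics.read_camera("wrist"); cv2.imwrite("pics/w1.png",c["image"]); np.save("w1.npy",c,allow_pickle=True)
for q in("dock_mouth","tank"):
    for r in optics.tip_of(c,q)[:3]: print(q,r["score"],np.round(r["point"],1),cloud(c,r["point"]).round(4),at_z(c,r["point"],.109).round(4))
print(c["position"],monitor.get_joints(),monitor.get_time_s())
E
```

```text
0 grasp [-0.74  0.78  0.2   1.64 -0.21  0.74 -2.24]
0 lift [-0.44  0.6  -0.31  1.47  0.19  1.1  -2.58]
0 port [ 0.11  0.47  0.04  1.93 -0.02  0.73 -1.24]
0 in [ 0.1   0.52  0.05  1.96 -0.04  0.66 -1.22]
0 turn45 [-0.05  0.53  0.28  1.97 -0.23  0.67 -1.82]
0 turn [-0.22  0.57  0.53  1.97 -0.43  0.71 -2.49]
180 grasp [-0.27  0.85 -0.62  1.63  0.61  0.87  0.21]
180 lift [-0.05  0.82 -1.14  1.46  0.75  1.34  0.11]
180 port [ 0.63  0.56 -0.73  1.92  0.5   0.85  1.38]
180 in [ 0.6   0.6  -0.7   1.95  0.54  0.78  1.34]
180 turn45 [ 0.49  0.56 -0.53  1.95  0.42  0.73  0.68]
180 turn [ 0.35  0.53 -0.31  1.96  0.25  0.69 -0.05]
[ 1.10819633  0.62837488  0.03849573  1.51739988 -0.02701048  0.99630364
 -0.01996407]
dock_mouth 0.75 [173.7 277.7] [[ 0.501  -0.095   0.0951]] [[ 0.5029 -0.0956  0.109 ]]
tank 0.83 [161.9 279.3] [[ 0.5172 -0.0949  0.0938]] [[ 0.5184 -0.095   0.109 ]]
[ 0.57474375 -0.08379283  0.48265545] [ 0.19245448  0.31651738 -0.07495551  1.73824505  0.02654388  1.08817396
 -1.28888862] 3.0583
```

View pics/w1.png

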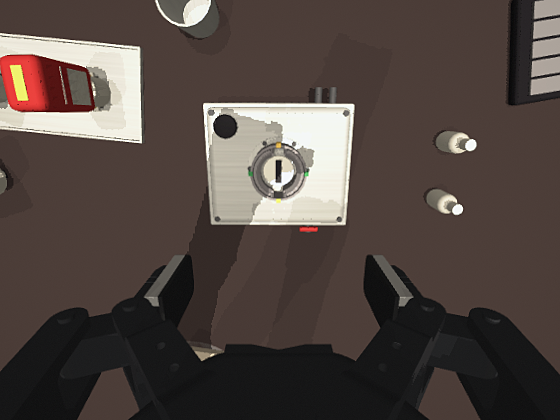

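The wrist picture shows the port at about (173,278), with yellow slot marks at (145,278) and (200,279). I'll use the +180° branch because joint 7 stays mid-range. Next I'll refine the port numerically and look at the cartridge from above.

```bash
cat >> h.py <<'E'
def ring(c,ctr):
    rr,cc=np.mgrid[0:420,0:560]; rc=np.c_[rr.ravel(),cc.ravel()]
    P=cloud(c,rc); ok=(c["z_map"].ravel()>0)&(np.hypot(*(P[:,:2]-ctr).T)<.05)
    m=ok&(abs(P[:,2]-.109)<.006); p=at_z(c,rc[m],.109)[:,:2]
    h=cv2.convexHull((p*1000).astype(np.float32)); e=cv2.fitEllipse(h); mc=cv2.minEnclosingCircle(h)
    hsv=cv2.cvtColor(c["image"],cv2.COLOR_BGR2HSV).reshape(-1,3)
    y=ok&(hsv[:,0]>18)&(hsv[:,0]<36)&(hsv[:,1]>90)&(hsv[:,2]>80)
    q=at_z(c,rc[y],.109)[:,:2]; s=q[:,0]>ctr[0]; a,b=q[s].mean(0),q[~s].mean(0)
    print("n",m.sum(),"zmed",np.median(P[m,2]).round(4),"ellipse",e,"circ",mc,"marks",a.round(4),b.round(4),len(q),"mid",((a+b)/2).round(4),"yaw",np.degrees(np.arctan2(*(a-b)[::-1])).round(2))
def carttop(c,ctr,z=.148):
    rr,cc=np.mgrid[0:420,0:560]; rc=np.c_[rr.ravel(),cc.ravel()]
    P=cloud(c,rc); ok=(c["z_map"].ravel()>0)&(np.hypot(*(P[:,:2]-ctr).T)<.06)
    m=ok&(abs(P[:,2]-z)<.005); r=cv2.minAreaRect((at_z(c,rc[m],z)[:,:2]*1000).astype(np.float32))
    hsv=cv2.cvtColor(c["image"],cv2.COLOR_BGR2HSV).reshape(-1,3)
    y=ok&(hsv[:,0]>18)&(hsv[:,0]<36)&(hsv[:,1]>110)&(hsv[:,2]>80)&(P[:,2]>z-.02)
    q=at_z(c,rc[y],z)[:,:2]; b=cv2.minAreaRect((q*1000).astype(np.float32)); e=np.linalg.eigh(np.cov(q.T))[1][:,1]
    print("top",m.sum(),np.median(P[m,2]).round(4),r,"bar",b,q.mean(0).round(4),"yaw",np.degrees(np.arctan2(e[1],e[0])).round(2))
E
python3 - <<'E'
from h import *
ring(np.load("w1.npy",allow_pickle=True).item(),[.503,-.097])
robot.goto([.542,.352,.30],down(167))
c=optics.read_camera("wrist"); cv2.imwrite("pics/w2.png",c["image"])
carttop(c,[.542,.352]); print(c["position"],monitor.get_joints().round(2),monitor.get_time_s())
E
```

```text
n 1401 zmed 0.1077 ellipse ((503.897705078125, -96.22108459472656), (73.91336822509766, 74.19366455078125), 44.38283157348633) circ ((503.95220947265625, -96.48078918457031), 38.275360107421875) marks [ 0.5397 -0.0896] [ 0.4682 -0.1019] 50 mid [ 0.5039 -0.0958] yaw 9.76
top 2053 0.1478 ((541.1080322265625, 357.09765625), (42.80521774291992, 54.26249694824219), 76.84178924560547) bar ((542.6348876953125, 356.0467834472656), (10.536681175231934, 35.23383712768555), 76.84017181396484) [0.5425 0.3561] yaw 166.96
[0.46907579 0.36927159 0.44268343] [-0.2   0.65 -0.75  1.42  0.45  1.24  0.34] 4.7667
```

View pics/w2.png

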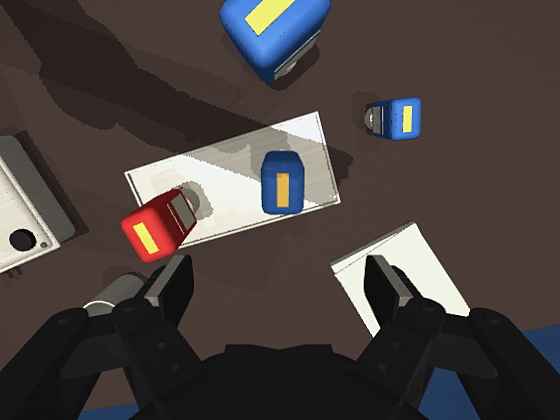

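The wrist picture shows the blue cartridge at (182,282), with its bar parallel to the finger pads. The bar centre is at (0.5425, 0.356), yaw 167°, and the top camera agrees to 2 mm. Now I'll grasp and lift.

```bash
python3 - <<'E'
from h import *
f=down(166.9); p=np.array([.5425,.3556,.30])
robot.goto(p,f); p[2]=.102; robot.movel(p,f,feed=.12)
print("f",monitor.get_wrist_force())
move_gripper(0.03,45); print("w",monitor.get_gripper_width(),monitor.get_finger_force(),monitor.get_wrist_force())
p[2]=.25; robot.movel(p,f,feed=.1)
print("w",monitor.get_gripper_width(),monitor.get_finger_force(),monitor.get_wrist_force(),monitor.get_tcp_pos())
c=optics.read_camera("wrist"); cv2.imwrite("pics/w3.png",c["image"])
z=.148+monitor.get_tcp_pos()[2]-.102
carttop(c,p[:2],z); print(monitor.get_time_s())
E
```

```text
f [ 0.56408524  0.33781867 -0.74188052]
w 0.04590179885681227 46.89531326293945 [-0.8486981  -1.47452136  3.05855481]
w 0.04585105451105281 46.53811812400818 [ 0.51508829  1.25476572 -3.74183081] [0.54222802 0.35526988 0.24922777]
top 11874 0.2949 ((534.5637817382812, 358.317626953125), (114.03809356689453, 47.9254150390625), 78.61341857910156) bar ((541.538818359375, 356.6838073730469), (11.795181274414062, 33.57868576049805), 77.46367645263672) [0.5405 0.357 ] yaw 166.99
8.95
```

View pics/w3.png

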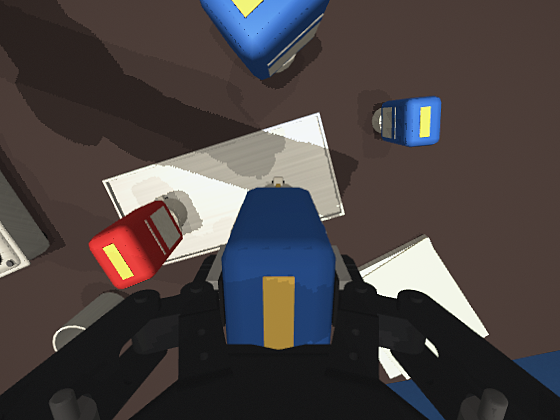

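The cartridge is held, with the bar centred between the pads. I'll move over the red one at height, view the port past the held cartridge at the same tool yaw so that the camera bias cancels, and then hover above the port.

```bash
python3 - <<'E'
from h import *
p=monitor.get_tcp_pos(); robot.movel([p[0],p[1],.32],feed=.15)
f=down(189.76); u=R.from_euler('z',9.76,degrees=True).apply([1,0,0])
port=np.array([.5039,-.0958,0]); 
v=port+.11*u; v[2]=.30; robot.goto(v,f)
c=optics.read_camera("wrist"); cv2.imwrite("pics/w4.png",c["image"])
t=monitor.get_tcp_pos(); print(t, R.from_rotvec(monitor.get_eef_rot()).as_euler('xyz',degrees=True))
try: ring(c,port[:2])
except Exception as e: print(e)
z=.148+t[2]-.1015
try: carttop(c,t[:2],z)
except Exception as e: print(e)
print(monitor.get_time_s(),monitor.get_finger_force())
E
```

```text
[ 0.612504   -0.07512807  0.30022336] [ 1.79945577e+02  3.71876816e-02 -1.70092774e+02]
n 2285 zmed 0.1078 ellipse ((503.12469482421875, -95.86322021484375), (74.17095947265625, 75.48062896728516), 110.85004425048828) circ ((503.52593994140625, -95.88859558105469), 39.12958908081055) marks [ 0.5391 -0.09  ] [ 0.4678 -0.1021] 73 mid [ 0.5034 -0.096 ] yaw 9.64
top 11804 0.3459 ((604.6924438476562, -75.08807373046875), (47.01832580566406, 113.1306381225586), 10.82901382446289) bar ((611.347412109375, -73.68904876708984), (33.39956283569336, 11.794209480285645), 9.934247970581055) [ 0.6103 -0.0739] yaw -170.03
11.225 46.5940135717392
```

View pics/w4.png

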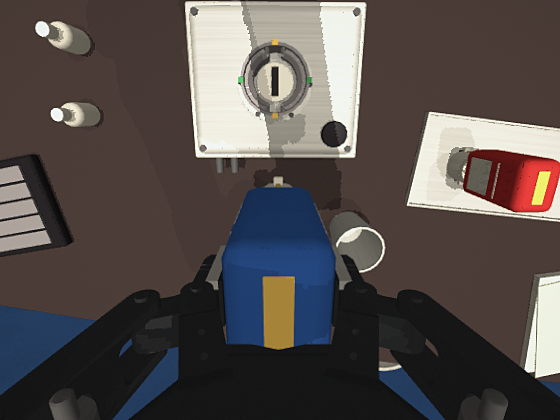

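The port is at about (80,275) in this view, and both wrist yaws agree on (0.5035, -0.096), yaw 9.7°. The cartridge is about 1 mm off in the hand. I'll descend in small steps while watching the force.

```bash
python3 - <<'E'
from h import *
f=down(189.7); p=np.array([.5038,-.0963,.25])
robot.goto(p,f); p[2]=.214; robot.movel(p,f,feed=.1); w0=monitor.get_wrist_force(); print("w0",w0)
for z in (.208,.205,.202,.199,.196,.193,.190,.188,.186):
    p[2]=z; robot.movel(p,f,feed=.03); t=monitor.get_tcp_pos(); w=monitor.get_wrist_force()-w0
    print(z,t.round(4),w.round(1),monitor.get_moment().round(2))
    if w[2]>15 or np.hypot(w[0],w[1])>15: break
print(monitor.get_time_s(),monitor.get_gripper_width(),monitor.get_finger_force())
c=optics.read_camera("scene"); cv2.imwrite("pics/s2.png",cv2.resize(c["image"][150:300,160:360],None,fx=4,fy=4,interpolation=cv2.INTER_CUBIC))
E
```

```text
w0 [ 0.7731429   0.63004023 -4.63871695]
0.208 [ 0.5038 -0.0964  0.2081] [-0.9 -0.5 -0.2] [0.01 0.01 0.  ]
0.205 [ 0.5037 -0.0963  0.2049] [-1.3 -0.2  1.4] [-0.07  0.01 -0.01]
0.202 [ 0.5036 -0.0963  0.2018] [-1.8 -0.7  0.4] [-0.01  0.05 -0.03]
0.199 [ 0.5037 -0.0963  0.1988] [ 0.  -1.   0.9] [-0.01  0.05  0.03]
0.196 [ 0.5037 -0.0963  0.1958] [-1.3 -1.   0.3] [ 0.04 -0.03 -0.02]
0.193 [ 0.5037 -0.0962  0.1928] [-1.1 -1.7 -0. ] [-0.01  0.03 -0.04]
0.19 [ 0.5037 -0.0962  0.1898] [-0.9  0.1  0.7] [-0.08  0.05  0.03]
0.188 [ 0.5038 -0.0963  0.1879] [-1.6 -0.1  0.8] [-0.05  0.09 -0.01]
0.186 [ 0.504  -0.0963  0.1863] [-2.4 -0.9  5.9] [-0.14  0.29  0.01]
14.6333 0.04554441614375761 47.372533679008484
```

View pics/s2.png

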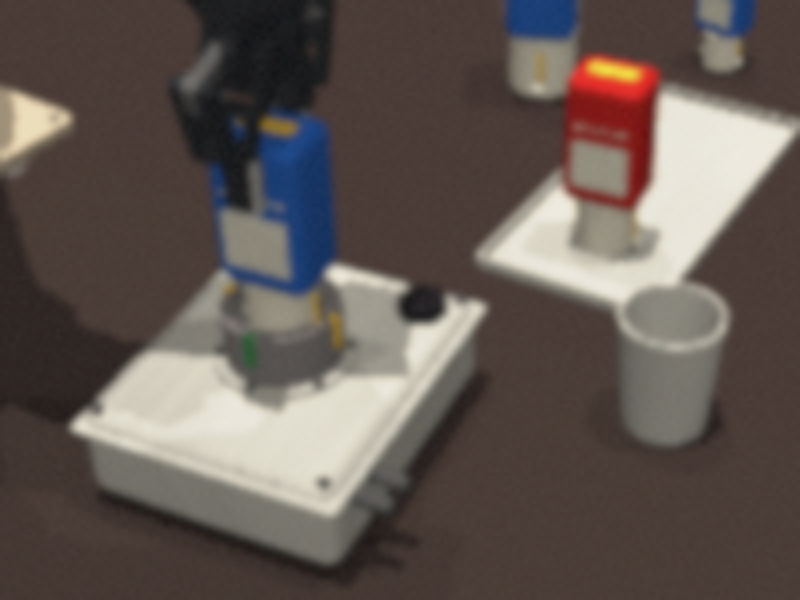

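The cartridge is seated in the port: 6 N at TCP z 0.1863, just as predicted for the disc. Next I'll push down.

```bash
python3 - <<'E'
from h import *
f=down(189.7); p=np.array([.5038,-.0963,.186]); w0=np.array([.77,.63,-4.64])
for z in (.184,.182,.180,.179,.178,.177,.1765):
    p[2]=z; robot.movel(p,f,feed=.03); t=monitor.get_tcp_pos(); w=monitor.get_wrist_force()-w0
    print(z,t.round(4),w.round(1),monitor.get_moment().round(2))
    if w[2]>18: break
robot.dwell(.2)
print(monitor.get_time_s(),monitor.get_gripper_width(),monitor.get_finger_force(),(monitor.get_wrist_force()-w0).round(1))
E
```

```text
0.184 [ 0.504  -0.0963  0.1842] [-1.4 -1.5  6.9] [-0.16  0.32 -0.02]
0.182 [ 0.504  -0.0963  0.182 ] [-1.6 -1.2  7.7] [-0.23  0.28  0.03]
0.18 [ 0.504  -0.0963  0.1801] [-2.4 -2.4  7.5] [-0.27  0.35  0.06]
0.179 [ 0.504  -0.0964  0.1792] [-1.6 -2.3  9.1] [-0.23  0.36 -0.02]
0.178 [ 0.504  -0.0963  0.1782] [-1.3 -1.3  9.5] [-0.25  0.42  0.04]
0.177 [ 0.504  -0.0963  0.1773] [-2.2 -0.6 10.9] [-0.28  0.43 -0.03]
0.1765 [ 0.5041 -0.0963  0.1772] [-2.9 -1.7 13.6] [-0.27  0.62 -0.04]
16.6333 0.04546496248175389 48.14343452453613 [-2.  -1.7 14.2]
```

The valve is at the bottom (force 6→12 N, then the stop). Now I'll turn clockwise in steps.

```bash
python3 - <<'E'
from h import *
p=np.array([.5038,-.0963,.1769]); w0=np.array([.77,.63,-4.64])
for d in (5,10,20,30,40,50,60,70,80,86,91):
    robot.movel(p,down(189.7-d),feed=.03); w=monitor.get_wrist_force()-w0; m=monitor.get_moment()
    y=R.from_rotvec(monitor.get_eef_rot()).as_euler('xyz',degrees=True)[2]
    print(d,round((189.7-y)%360,1),monitor.get_tcp_pos().round(4),w.round(1),m.round(2),round(monitor.get_finger_force(),1),round(monitor.get_time_s(),2))
    if abs(m[2])>1.2 or np.linalg.norm(w)>40: break
c=optics.read_camera("scene"); cv2.imwrite("pics/s3.png",cv2.resize(c["image"][150:300,160:360],None,fx=4,fy=4,interpolation=cv2.INTER_CUBIC))
print(monitor.get_joints().round(2))
E
```

```text
5 5.0 [ 0.5042 -0.0963  0.1775] [-2.8 -1.3 11.8] [-0.22  0.44  0.06] 47.9 16.88
10 10.0 [ 0.5042 -0.0963  0.1774] [-2.7 -0.7 11.3] [-0.17  0.4   0.04] 47.9 17.13
20 20.0 [ 0.5044 -0.0962  0.1775] [-1.6 -1.6 12. ] [-0.19  0.39  0.05] 47.9 17.46
30 30.0 [ 0.5046 -0.0962  0.1776] [-1.5 -1.5 10.8] [-0.26  0.27  0.12] 47.9 17.78
40 40.0 [ 0.5048 -0.0962  0.1776] [-1.1 -1.6 11.1] [-0.32  0.22  0.09] 47.9 18.11
50 50.0 [ 0.505  -0.0963  0.1776] [-1.4 -1.7 12.2] [-0.36  0.14  0.19] 47.8 18.43
60 60.0 [ 0.5049 -0.0967  0.1776] [-0.7 -1.9 11.7] [-0.49  0.1   0.11] 47.9 18.76
70 70.0 [ 0.5047 -0.0971  0.1776] [-0.9 -2.9 10.4] [-0.76  0.25  0.14] 47.9 19.08
80 80.0 [ 0.5047 -0.0972  0.1776] [-1.8 -2.4 10.7] [-0.74  0.2   0.16] 47.9 19.41
86 86.0 [ 0.5047 -0.0972  0.1776] [-1.3 -3.4 10.9] [-0.78  0.26  0.19] 47.9 19.67
91 91.0 [ 0.5047 -0.0972  0.1776] [-1.3 -3.1 11.3] [-0.77  0.24  0.25] 47.9 19.92
[ 0.4   0.53 -0.38  1.95  0.29  0.72 -0.01]
```

View pics/s3.png

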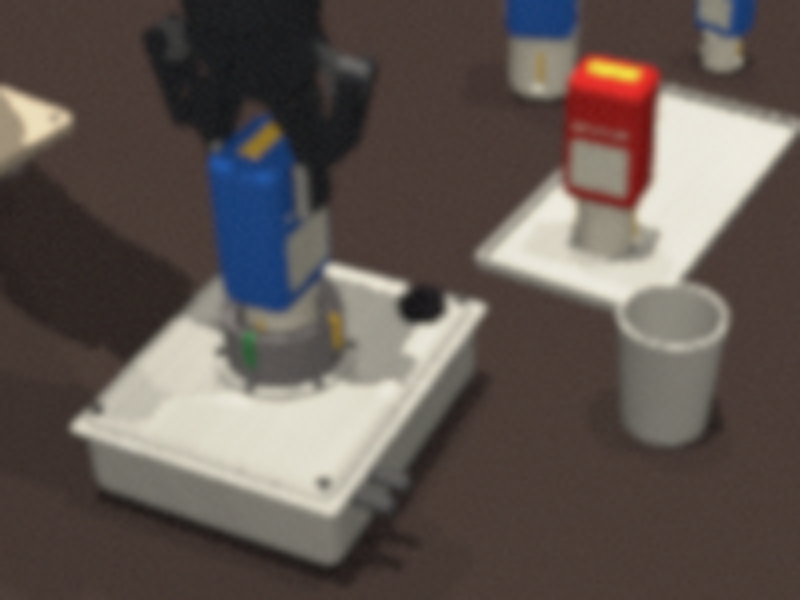

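The turn is complete at 91° with force and torque steady (11 N, 0.25 N m). Before signing off I'll check for tilt by fitting a plane to the cartridge top.

```bash
python3 - <<'E'
from h import *
c=optics.read_camera("wrist"); cv2.imwrite("pics/w5.png",c["image"])
rr,cc=np.mgrid[0:420,0:560]; rc=np.c_[rr.ravel(),cc.ravel()]; P=cloud(c,rc); t=monitor.get_tcp_pos()
hsv=cv2.cvtColor(c["image"],cv2.COLOR_BGR2HSV).reshape(-1,3)
y=(hsv[:,0]>12)&(hsv[:,0]<36)&(hsv[:,1]>110)&(hsv[:,2]>80)&(abs(P[:,2]-.223)<.02)&(np.hypot(*(P[:,:2]-t[:2]).T)<.04)
def fit(q):
    n=np.linalg.svd(q-q.mean(0),full_matrices=0)[2][2]; n*=np.sign(n[2]); print(len(q),q.mean(0).round(4),n.round(3),"tilt",np.arccos(n[2]).round(3))
fit(P[y])
# dark front face: blue, below top
b=(hsv[:,0]>100)&(hsv[:,0]<130)&(hsv[:,1]>120)&(P[:,2]>.14)&(P[:,2]<.205)&(np.hypot(*(P[:,:2]-t[:2]).T)<.06)
q=P[b]; n=np.linalg.svd(q-q.mean(0),full_matrices=0)[2][2]; print("front",len(q),n.round(3))
E
```

```text
2162 [ 0.5032 -0.0944  0.2243] [0.003 0.005 1.   ] tilt 0.006
front 2864 [-0.163  0.987  0.002]
```

The cartridge is upright to within 0.01 rad and firmly held, so I'm handing in.

```bash
python3 - <<'E'
from h import *
print(monitor.get_time_s(),monitor.get_finger_force(),monitor.get_wrist_force()); print(job.sign_off())
E
```

```text
20.0167 47.888649702072144 [ 0.06740148 -2.5283217   6.7258758 ]
the job is handed in; nothing more can be done
None
```

The blue cleaner cartridge is in the dosing port, pushed down against the spring to its stop, turned 91° clockwise and still held with about 48 N per finger; the job was handed in at 20 s, and the sign-off returned no verdict.

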